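# Measure a polish bottle in the desk caliper

## Robot

A 6-joint arm with a two-finger parallel gripper is mounted at the origin on the work surface. World frame = base frame: x ahead of the robot, y to its left, z up, the work surface at z = 0. Lengths are in m, angles in rad, forces in N, time in s.
With the tool pointing down it reaches from about 0.35 to 0.975 m from the base axis. Payload 4.9 kg.
Tool frame: the origin (TCP) lies at the very end of the fingers, on their centre line; the grasp point (between the pads) lies grip_depth behind it (grip_depth is the distance from the TCP to the grasp point, in m); z points along the fingers, y is the direction in which the jaws open and shut (so a half turn about z gives the same grasp; the last joint's range is limited). The gripper opens to 85 mm and grips with 20 to 120 N. Pads are 22 mm wide; open, the fingers measure 114 mm over their backs; the gripper's body (76 mm by 85 mm) begins 54 mm behind the grasp point. The pads swing forward as they close: fully open they stand 13 mm farther back than shut.
Start: joints at [-0.119, 0.053, 1.613, -0, 1.476, -0.119], TCP at [0.625, 0, 0.231] pointing down, gripper open.
Joint ranges: [-3.01, 3.01], [-1.01, 2.22], [0.06, 2.58], [-1.02, 4.17], [0.09, 2.62], [-3.14, 3.14]. Speed limits (rad/s): [2.57, 2.57, 3.14, 3.14, 3.14, 3.14].

## Interface

Orientations are given as a unit quaternion [x, y, z, w].
In Python, from bench import * gives the robot as it stands. Calls block until the motion is done:
- move_ptp(position, orientation): joint-space move of the TCP to a pose.
- move_straight(position, max_speed=0.15, orientation=None): straight line of the TCP; orientation=None keeps the orientation; max_speed is the mean speed in m/s.
- move_joints(angles): joint-space move.
- ungrasp() and close(): open the fingers fully, or close them until they stop; the grip force is fixed at half the most.
- pause(seconds).
- inverse_kinematics(position, orientation): joint angles nearest the present ones, or None.
- get_state(): the state.
- snapshot(name): name is "scene" or "side" or "wrist"; returns a dict with "frame" (400x640x3 uint8, blue, green, red), "vertical_fov" (degrees; the focal length in pixels is half the picture's height over the tangent of half this angle, whatever the lens; pixels are square), "cx", "cy" (the principal point, pixels), "cam_to_world" (4x4, takes a point from camera to world coordinates). Camera axes: x right, y down, z forward; pixel columns grow to the right and rows downward; lengths in m; the calibration is good to about 2 mm. A picture is of the moment at which its call begins. There is no depth.
A pose or a line that the arm cannot do raises Unreachable and nothing moves.
- hand_in(): hands the job in, once; it reports no verdict.
The state is a dict: "clock": time; "q": joint angles; "qvel": joint speeds; "joint_efforts": joint torques, N m; "tool_pos": TCP position; "ee_rot": TCP orientation; "wrist_force": force on the tool from outside, world axes, zero at the start; "wrist_torque": the same for the moment, N m; "gripper_width": finger opening in m.
Only numpy, scipy, OpenCV 4.12 (cv2) and the standard library are available. Lean on these libraries where they do the work, as an engineer would, in place of code of your own. Each camera call takes 0.05 s, during which the arm holds its last target.

## Task

We need the width of the square polish bottle for a new rack insert. Stand it upright on the bed of the desk caliper between the open jaws, let go of it, then gently slide the moving jaw closed until the bottle is held flat between both jaws, pressing only lightly so that the jaw does not tilt. Leave it like that, jaws bearing on the bottle, for me to read, and don't disturb the other bottles or the jar.

Things in the scene. Friction and masses are not known exactly. Their poses are not given: they have to be found in the camera images.
- square_bottle_mid (a point): Loose square polish bottle, the only one with square sides; rose, somewhere from 22 to 40 mm square (the exact width is what is to be measured), 42 mm tall, with a round black cap 16 mm in diameter from 46 to 80 mm above its underside. About 110 g, stands upright on the desk. Point on its axis, 40 mm above the underside; x and y square to its flat sides, z up.
- bed_mid (a point): Point on top of the caliper's bed (flat steel plate fixed to the desk, its top 6 mm above the desk). x points along the jaws, from their free tips towards the beam; y is the way the moving jaw opens; z up. The beam runs along y at x = 55 mm, its top 26 mm above the bed. The bottle's place is between the jaws near x = 0 (its centre from x = -15 to 18 mm is good).
- carriage (a joint): Opening between the jaws' measuring faces (m): 0 shut, grows as the jaw opens along +y, 0.085 at most. The carriage slides with about 3 N of friction and stays where it is left.
- tab_mid (a point): Centre of the upright steel thumb tab on the sliding carriage, over the beam: 12 mm thick along the sliding direction, 24 mm across, 40 mm tall (from 42 to 82 mm above the desk, on the carriage's top). Carriage 36 mm along the beam, 30 mm across. The tab's centre is 18 mm in +y of the moving jaw's measuring face. Axes as the bed's.
- sliding_jaw: Moving jaw, a steel bar like the fixed one. Origin at desk height on the beam's centre line, in the plane of its measuring face, which looks to the bed's -y; axes as the bed's when untilted. A stiff spring at the origin holds it square (16 N m/rad about z): closing on the bottle by the tab tilts it 0.002 to 0.003 rad and lets the carriage go on some 0.1 mm per N.
- fixed_jaw: Fixed jaw: steel bar 12 mm thick. Origin at desk height in the plane of its measuring face, which looks to the bed's +y and is the plane y = -40 mm of the bed. Both jaws stand 2 to 34 mm above the bed and reach from the beam to x = -27 mm of the bed.
- square_bottle: The square bottle again, origin at the centre of its underside.
- round_bottle_a_mid (a point): Bystander: loose round polish bottle, body 33 mm in diameter and 42 mm tall, same black cap (16 mm in diameter, to 80 mm). Point on its axis 40 mm above its underside. Leave it alone.
- round_bottle_b_mid (a point): Bystander: a second round polish bottle like the first. Leave it alone.
- cream_jar: Bystander: white jar 56 mm in diameter, 45 mm tall, with a metal lid. Origin at the centre of its underside. Leave it alone.
Not all that is in view belongs to the job. What is shaped like the square_bottle but purple or turquoise is not meant.

How it is judged:
By the outcome, as a careful person would: the job done as asked, in the order asked, and still so for the second after the job is handed in, with the robot touching nothing.
It also fails if it takes over 58 s, if anything falls off the work surface, if the arm or the gripper's body presses on something with over 40 N, if the wrist force passes 120 N, or if a joint passes its speed limit or range.

## Working session

There is one attempt and no reset: what is moved stays moved. The work goes in short steps, each a Python script; the robot and the scene stay as the last script left them, time stands still between calls to the robot, and variables do not carry over. Pictures are saved under pics/ and viewed, and the job is handed in when it is done.

```bash
ls; mkdir -p pics; python3 - <<'E'
from bench import *
import cv2
for n in ["scene","side","wrist"]:
    s=snapshot(n); cv2.imwrite(f"pics/{n}0.png",s["frame"])
    print(n,s["vertical_fov"],s["cx"],s["cy"],s["cam_to_world"])
print(get_state())
E
```

```text
pics
scene 43.087382689942345 319.34368958407623 204.57858910040258 [[-0.51759412  0.53874707 -0.66471642  1.39117104]
 [ 0.85546438  0.3409548  -0.38978266  0.49485907]
 [ 0.01664398 -0.77039044 -0.63735512  0.88658839]
 [ 0.          0.          0.          1.        ]]
side 42.5611753872514 322.3611302592051 201.02270224545603 [[ 0.7600124  -0.50188482  0.41290771 -0.05704221]
 [-0.64985841 -0.59475967  0.47322826 -0.70967195]
 [ 0.00807477 -0.62799089 -0.7781788   1.18906443]
 [ 0.          0.          0.          1.        ]]
wrist 61.4590767833093 320.4221721289906 200.06901917177365 [[ 9.99996875e-01  1.20647592e-03 -2.18978167e-03  6.25322979e-01]
 [ 4.69325406e-04 -9.50877171e-01 -3.09568063e-01  7.82792005e-02]
 [-2.45569981e-03  3.09566068e-01 -9.50874765e-01  3.72763128e-01]
 [ 0.00000000e+00  0.00000000e+00  0.00000000e+00  1.00000000e+00]]
{'clock': 0.15, 'q': array([-1.19035974e-01,  5.32348770e-02,  1.61397328e+00,  1.78967604e-05,
        1.47604154e+00, -1.19019930e-01]), 'qvel': array([ 0.00067918,  0.00027273, -0.00493843,  0.0016521 , -0.00120605,
        0.00230776]), 'joint_efforts': array([ 5.10442842e-04, -3.94241810e+01, -3.70721948e+01, -1.15854355e-04,
        4.61802789e-03,  5.00508997e-05]), 'tool_pos': array([6.24505036e-01, 4.21459830e-05, 2.30330236e-01]), 'ee_rot': array([ 7.07112815e-01,  7.07100262e-01, -5.05140530e-04, -6.56786053e-04]), 'wrist_force': array([-0.68469767, -0.45321274, -0.06888297]), 'wrist_torque': array([0.00559549, 0.02760735, 0.01873732]), 'gripper_width': 0.08522101752440989}
```

View pics/scene0.png

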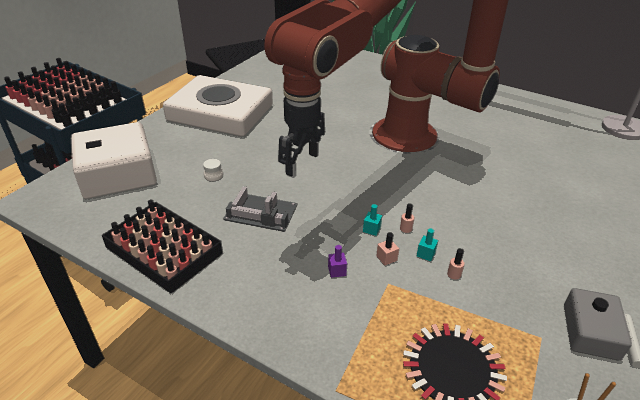

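View pics/side0.png

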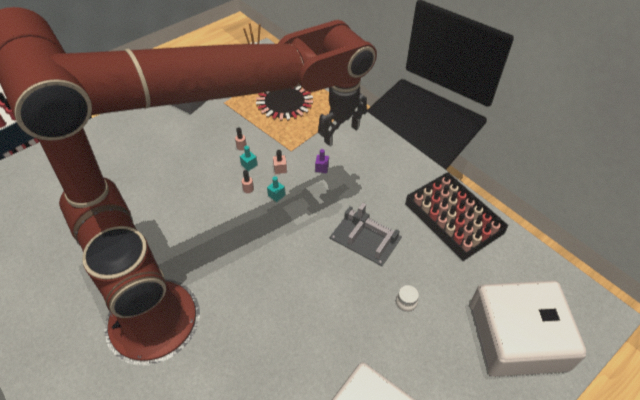

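View pics/wrist0.png

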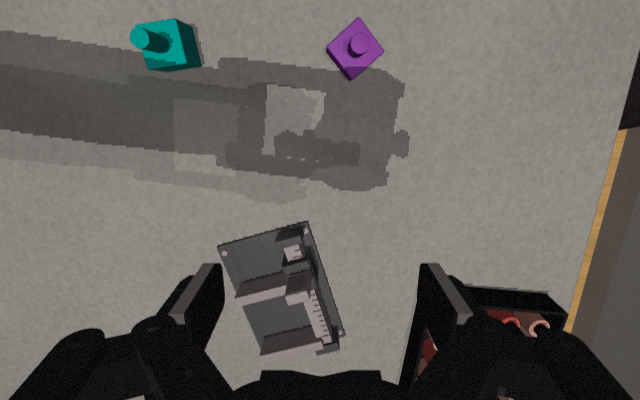

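The scene view shows the caliper near (260,208), the rose square bottle at (388,250), and two rose round bottles at (408,220) and (456,265). It also shows two turquoise decoys, a purple decoy and the jar at (212,170). The wrist view shows the caliper rotated, at about (285,290). Next I'll enlarge the views and compute rough positions.

```bash
cat > h.py <<'E'
import numpy as np, cv2, pickle
from scipy.spatial.transform import Rotation as R
def f(s): return s["frame"].shape[0]/2/np.tan(np.radians(s["vertical_fov"])/2)
def ray(s,uv):
    uv=np.atleast_2d(uv).astype(float); F=f(s)
    d=np.c_[(uv[:,0]-s["cx"])/F,(uv[:,1]-s["cy"])/F,np.ones(len(uv))]
    T=np.array(s["cam_to_world"]); return T[:3,3],d@T[:3,:3].T
def onplane(s,uv,z):
    o,d=ray(s,uv); return o+d*((z-o[2])/d[:,2])[:,None]
def proj(s,P):
    T=np.array(s["cam_to_world"]); p=(np.atleast_2d(P)-T[:3,3])@T[:3,:3]; F=f(s)
    return np.c_[p[:,0]/p[:,2]*F+s["cx"],p[:,1]/p[:,2]*F+s["cy"]]
def tri(s1,u1,s2,u2):
    A=[];b=[]
    for s,u in((s1,u1),(s2,u2)):
        o,d=ray(s,u); d=d[0]/np.linalg.norm(d[0]); M=np.eye(3)-np.outer(d,d); A.append(M); b.append(M@o)
    x=np.linalg.lstsq(np.vstack(A),np.hstack(b),rcond=None)[0]
    return x,[float(np.linalg.norm(a@x-c)) for a,c in zip(A,b)]
def save(s,n): pickle.dump(s,open(f"pics/{n}.pkl","wb")); cv2.imwrite(f"pics/{n}.png",s["frame"])
def load(n): return pickle.load(open(f"pics/{n}.pkl","rb"))
def crop(s,n,x0,y0,x1,y1,k):
    cv2.imwrite(f"pics/{n}.png",cv2.resize(s["frame"][y0:y1,x0:x1],None,fx=k,fy=k,interpolation=cv2.INTER_CUBIC))
E
python3 - <<'E'
from bench import *
from h import *
S={}
for n in ["scene","side","wrist"]:
    S[n]=snapshot(n); save(S[n],n+"1")
crop(S["scene"],"sc_c",200,150,480,290,2.8)
crop(S["side"],"si_c",220,110,420,270,3.5)
crop(S["wrist"],"wr_c",190,200,370,380,3.3)
print(onplane(S["scene"],[[260,208],[388,258],[408,228],[456,272],[212,175]],0.0))
print(onplane(S["side"],[[366,240],[280,170],[247,187],[240,145],[408,302]],0.0))
E
```

```text
[[ 5.65194499e-01 -1.76010870e-01  0.00000000e+00]
 [ 5.51969122e-01  2.00428121e-01 -1.11022302e-16]
 [ 4.24757353e-01  1.98063957e-01  1.11022302e-16]
 [ 5.07904259e-01  3.57853696e-01  0.00000000e+00]
 [ 5.18572505e-01 -3.84371834e-01  0.00000000e+00]]
[[ 0.57613821 -0.17238711  0.        ]
 [ 0.55366487  0.1935115   0.        ]
 [ 0.43447373  0.20269532  0.        ]
 [ 0.52123778  0.36464982  0.        ]
 [ 0.5253433  -0.38228788  0.        ]]
```

View pics/sc_c.png

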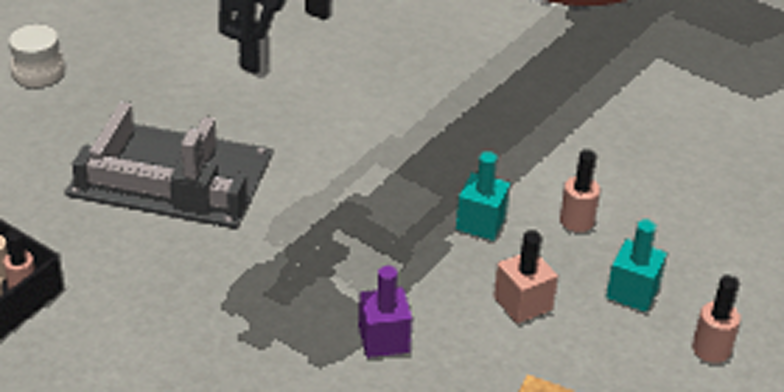

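View pics/si_c.png

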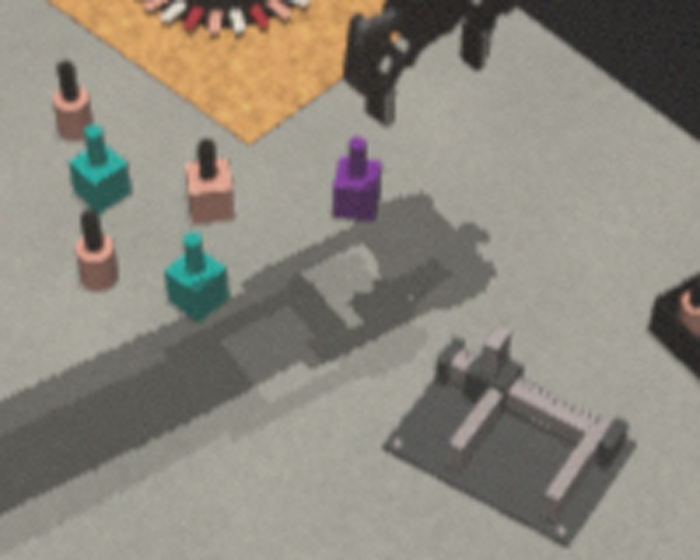

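View pics/wr_c.png

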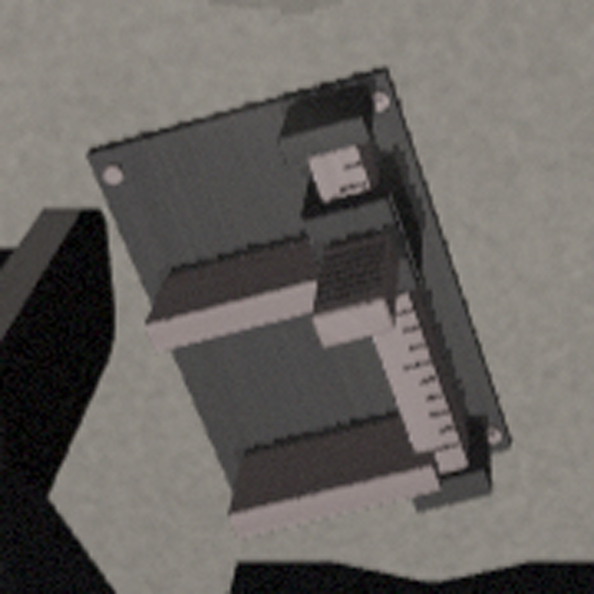

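Opening between the jaws is about 50 mm, with the bed's x axis roughly along world +x, turned slightly towards +y. Next I'll measure the caliper from this wrist picture and take a close wrist look at the square bottle.

```bash
python3 - <<'E'
import bench
print([n for n in dir(bench) if not n.startswith('__')])
print(getattr(bench,'grip_depth',None))
from bench import *
from h import *
sc,si,wr=load("scene1"),load("side1"),load("wrist1")
print(tri(sc,[390.4,233.6],si,[279.1,151.4]))
for nm,a in (("sc",sc),("si",si)):
    h=cv2.cvtColor(a["frame"],cv2.COLOR_BGR2HSV)
    for col,lo,hi in (("rose",(2,70,110),(14,150,255)),("turq",(80,120,60),(95,255,255)),("purp",(130,100,50),(150,255,255))):
        m=cv2.inRange(h,lo,hi); n,l,st,c=cv2.connectedComponentsWithStats(m)
        for i in range(1,n):
            if st[i,4]>60 and 180<c[i][0]<500 and 110<c[i][1]<290: print(nm,col,c[i].round(1),st[i,4],onplane(a,c[i],0.025)[0].round(3))
# caliper, wrist crop points -> px
k=lambda p: np.array(p)/3.3+[190,200]
print("bed corners",onplane(wr,k([[88,150],[386,68],[510,447]]),0.006).round(4))
print("screws",onplane(wr,k([[113,176],[381,101],[495,436]]),0.006).round(4))
print("mov jaw top edge (lower)",onplane(wr,k([[155,349],[312,312]]),0.040).round(4))
print("fixed jaw top upper edge",onplane(wr,k([[233,514],[436,465]]),0.040).round(4))
print("tab top",onplane(wr,k([[313,318],[394,303],[321,346],[398,328]]),0.082).round(4))
E
```

```text
['Unreachable', 'close', 'get_state', 'grip_depth', 'hand_in', 'inverse_kinematics', 'move_joints', 'move_ptp', 'move_straight', 'pause', 'snapshot', 'ungrasp']
0.0187
(array([0.55519917, 0.19631691, 0.0807958 ]), [0.0024869100995715213, 0.0024869100995714784])
sc rose [386.1 138. ] 222 [ 0.094 -0.024  0.025]
sc rose [407.  223.4] 161 [0.437 0.197 0.025]
sc rose [204.5 245.3] 81 [ 0.773 -0.187  0.025]
sc rose [389.5 252.2] 267 [0.556 0.203 0.025]
sc rose [455.9 269.2] 190 [0.525 0.359 0.025]
sc turq [372.  221.2] 386 [0.477 0.117 0.025]
sc turq [427. 246.] 421 [0.488 0.272 0.025]
sc purp [337.1 262.8] 443 [0.654 0.114 0.025]
si rose [240. 142.] 96 [0.517 0.353 0.025]
si rose [279.6 164.6] 172 [0.554 0.193 0.025]
si rose [246.9 185. ] 108 [0.429 0.19  0.025]
si rose [442.5 190.6] 85 [ 0.859 -0.202  0.025]
si rose [440.  211.3] 218 [ 0.794 -0.249  0.025]
si rose [465.  220.9] 323 [ 0.822 -0.317  0.025]
si rose [489.6 229.6] 126 [ 0.852 -0.381  0.025]
si rose [468.2 244.5] 71 [ 0.766 -0.375  0.025]
si turq [247.7 158.1] 191 [0.494 0.279 0.025]
si turq [275.3 188.8] 216 [0.484 0.123 0.025]
si purp [321.2 161.3] 172 [0.661 0.121 0.025]
bed corners [[ 0.5003 -0.0988  0.006 ]
 [ 0.6092 -0.0667  0.006 ]
 [ 0.6569 -0.2294  0.006 ]]
screws [[ 0.5085 -0.1093  0.006 ]
 [ 0.6072 -0.0794  0.006 ]
 [ 0.6508 -0.2241  0.006 ]]
mov jaw top edge (lower) [[ 0.5282 -0.1594  0.04  ]
 [ 0.5839 -0.1443  0.04  ]]
fixed jaw top upper edge [[ 0.5517 -0.2313  0.04  ]
 [ 0.6271 -0.2089  0.04  ]]
tab top [[ 0.5894 -0.1183  0.082 ]
 [ 0.6141 -0.113   0.082 ]
 [ 0.5915 -0.1283  0.082 ]
 [ 0.6152 -0.1218  0.082 ]]
```

```bash
python3 - <<'E'
from bench import *
from h import *
t=get_state()["clock"]
move_ptp([0.555,0.235,0.20],[.70711,.70711,0,0])
s=snapshot("wrist"); save(s,"wr2")
print(t,get_state()["clock"],get_state()["tool_pos"])
E
```

```text
0.3 1.325 [0.55582025 0.2339152  0.20040681]
```

View pics/wr2.png

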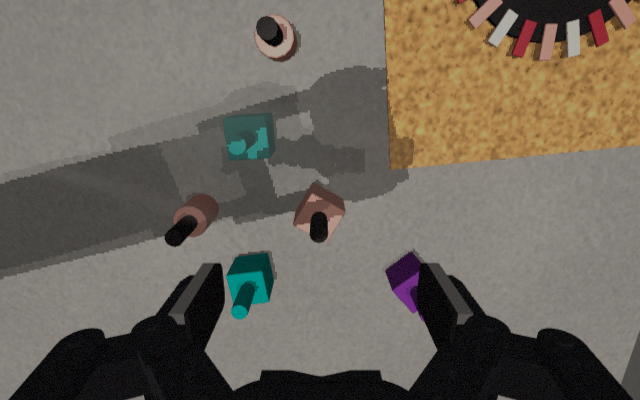

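The square bottle is at about (320,208), cap end at (318,235). The left round bottle is at (195,215), with the decoys at (250,275) and (408,280). I'll enlarge it to get the yaw of the top face.

```bash
python3 - <<'E'
from h import *
s=load("wr2"); 
crop(s,"wr2c",280,170,360,250,8)
E
```

```text
(no output)
```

View pics/wr2c.png

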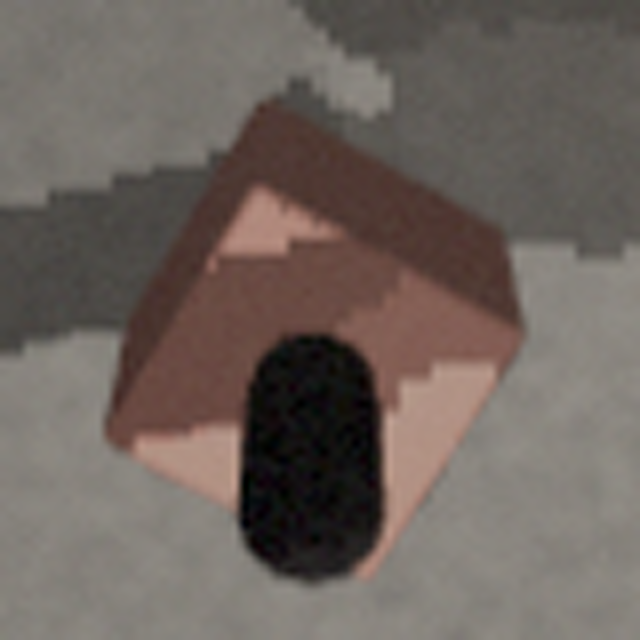

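```bash
python3 - <<'E'
from h import *
s=load("wr2"); k=lambda p: np.array(p)/8+[280,170]-0.4
c=onplane(s,k([[260,185],[523,332],[370,578],[107,440]]),0.042); print(c.round(4), c.mean(0))
e=np.diff(np.vstack([c,c[:1]]),axis=0)[:,:2]; print(np.linalg.norm(e,axis=1), np.degrees(np.arctan2(e[:,1],e[:,0])))
print("cap top",onplane(s,k([[312,511]]),0.08),"cap bottom arc",onplane(s,k([[312,400]]),0.046))
w=load("wrist1"); k=lambda p: np.array(p)/3.3+[190,200]
cc=np.vstack([onplane(w,k([[88,150],[386,68],[510,447]]),0.006),onplane(w,k([[113,176],[381,101],[495,436]]),0.006)])
for a,b in((0,1),(1,2),(3,4),(4,5)): d=cc[b]-cc[a]; print(np.degrees(np.arctan2(d[1],d[0])))
E
```

```text
[[0.5484 0.2216 0.042 ]
 [0.5795 0.2034 0.042 ]
 [0.5615 0.1713 0.042 ]
 [0.5297 0.1895 0.042 ]] [0.55480559 0.19646111 0.042     ]
[0.03607651 0.03677376 0.03662595 0.03711798] [ -30.40031234 -119.36057934  150.14734063   59.78418153]
cap top [[0.55463764 0.19695597 0.08      ]] cap bottom arc [[0.55446892 0.19627198 0.046     ]]
16.4519433565865
-73.66354662010455
16.866732482439687
-73.25733664357793
```

Bottle: centre (0.5548, 0.1965), about 36.5 mm wide, yaw -30° (mod 90). Bed yaw is about 16.6° and the opening about 75 mm, so there's plenty of room. I'll grasp the cap with the tool at -30° and place at 16.6°.

```bash
cat >> h.py <<'E'
def q(deg): return list((R.from_euler('z',deg,degrees=True)*R.from_quat([.5**.5,.5**.5,0,0])).as_quat())
E
python3 - <<'E'
from bench import *
from h import *
b=[0.5547,0.1966]
move_ptp([*b,0.115],q(-30.3))
move_straight([*b,0.048],0.1)
st=get_state(); print(st["clock"],st["tool_pos"],st["wrist_force"])
s=snapshot("wrist"); save(s,"wr3a")
close()
s=snapshot("wrist"); save(s,"wr3")
st=get_state(); print(st["clock"],st["tool_pos"],st["wrist_force"],st["gripper_width"])
E
```

```text
2.6583 [0.55529414 0.19683615 0.04869093] [-0.04588385  0.66251888 -0.05631568]
3.4083 [0.55473643 0.19660993 0.04808132] [-0.0154867  -0.63594639  1.01245161] 0.014220388093548019
```

View pics/wr3.png

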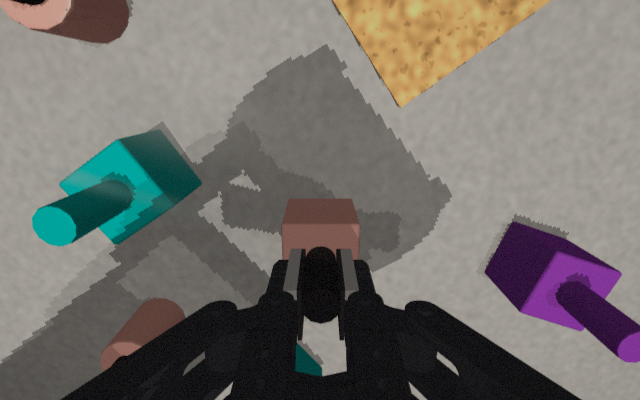

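The bottle is gripped by its cap between the pads at (320,280), with its body edge level in the picture, so it's square to the tool. I'll lift, carry it over the caliper and look again from there.

```bash
python3 - <<'E'
from bench import *
from h import *
move_straight([0.5547,0.1966,0.20],0.2)
Y=16.6; e=R.from_euler('z',Y,degrees=True).as_matrix()
o=np.array([0.565,-0.1856,0])
p=o+e@[5,0,0]/1000 if False else o+e@np.array([0.005,-0.005,0])
# stand back towards +y of bed so that the caliper is seen
hv=p+e@np.array([0,0.045,0])
move_ptp([hv[0],hv[1],0.19],q(Y))
pause(0.2)
s=snapshot("wrist"); save(s,"wr4"); crop(s,"wr4c",200,120,480,320,2.8)
st=get_state(); print(st["clock"],st["tool_pos"],st["wrist_force"],st["gripper_width"],hv)
E
```

```text
5.8583 [ 0.55856477 -0.14502954  0.19000192] [ 0.32819039  0.31177408 -0.62063415] 0.01441692487744938 [ 0.55836408 -0.14583866  0.        ]
```

View pics/wr4.png

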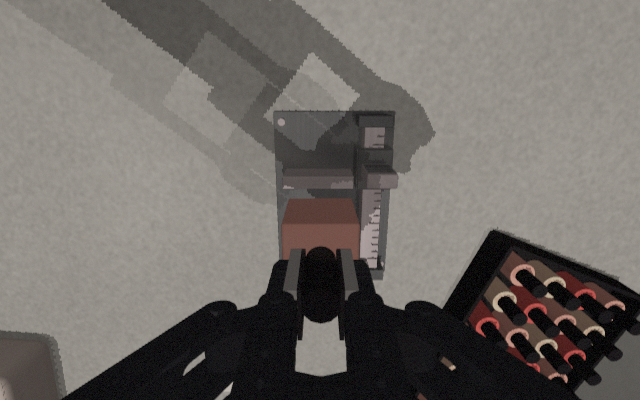

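The caliper lies square to the image (bed corner at (275,112), moving jaw at y≈178, tab at (380,177)), and the bottle body spans 283–358. I'll enlarge it for a precise yaw and position.

```bash
python3 - <<'E'
from h import *
s=load("wr4"); crop(s,"wr4d",265,100,405,290,4.2)
E
```

```text
(no output)
```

View pics/wr4d.png

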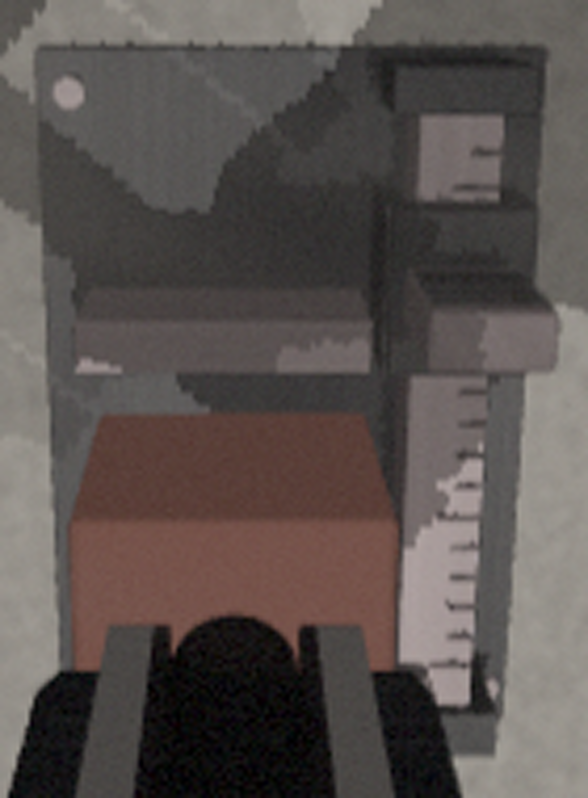

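```bash
python3 - <<'E'
from h import *
s=load("wr4"); k=lambda p: np.array(p)/4.2+[265,100]-0.4
def ang(a): d=a[1]-a[0]; return np.degrees(np.arctan2(d[1],d[0]))
Y=16.6; e=R.from_euler('z',Y,degrees=True).as_matrix()
P={"bedback":onplane(s,k([[38,46],[545,46]]),.006),"movface":onplane(s,k([[76,373],[372,373]]),.040),
"tab":onplane(s,k([[430,310],[557,310],[430,371],[557,371]]),.082)}
for n,a in P.items(): print(n,a.round(4).tolist(),"ang",ang(a),"bedframe",((a-[.565,-.1856,0])@e).round(4).tolist())
# bottle body top-back edge relative to tool; underside now at .19-.048
u=.19-.048
a=onplane(s,k([[71,519],[398,519]]),u+.042); print("btop",a,ang(a),np.linalg.norm(a[1]-a[0]))
a=onplane(s,k([[102,415],[364,415]]),u); print("bbot",a,ang(a),np.linalg.norm(a[1]-a[0]),"mid",a.mean(0))
E
```

```text
bedback [[0.4993, -0.0998, 0.006], [0.6079, -0.0672, 0.006]] ang 16.703755195902357 bedframe [[-0.0385, 0.101, 0.006], [0.0749, 0.1012, 0.006]]
movface [[0.5277, -0.1605, 0.04], [0.5888, -0.1421, 0.04]] ang 16.711396017650728 bedframe [[-0.0285, 0.0347, 0.04], [0.0352, 0.0349, 0.04]]
tab [[0.5876, -0.1174, 0.082], [0.6097, -0.1108, 0.082], [0.5914, -0.1283, 0.082], [0.6138, -0.1216, 0.082]] ang 16.709836676165587 bedframe [[0.0411, 0.0589, 0.082], [0.0642, 0.0589, 0.082], [0.0416, 0.0473, 0.082], [0.065, 0.0474, 0.082]]
btop [[ 0.53582461 -0.13271253  0.184     ]
 [ 0.57123009 -0.12208015  0.184     ]] 16.715187653508718 0.03696749398175658
bbot [[ 0.53585707 -0.13384582  0.142     ]
 [ 0.57137769 -0.1231807   0.142     ]] 16.712460677941152 0.03708719204042663 mid [ 0.55361738 -0.12851326  0.142     ]
```

Caliper, bottle and tool yaw all agree at 16.7°. I'll place at bed x≈+5, y≈-12 mm, approaching the bed with force checks.

```bash
python3 - <<'E'
from bench import *
from h import *
Y=16.6; e=R.from_euler('z',Y,degrees=True).as_matrix()
o=np.array([0.565,-0.1856,0])+e@np.array([-0.0017,0,0])
p=o+e@np.array([0.005,-0.012,0])
move_straight([p[0],p[1],0.12],0.12)
move_straight([p[0],p[1],0.058],0.06)
pause(0.2)
def F(n=8):
    a=[]
    for _ in range(n): pause(0.02); a.append(get_state()["wrist_force"])
    return np.mean(a,0)
f0=F(); print(f0,get_state()["tool_pos"])
z=0.058
while z>0.0525:
    z-=0.0007; move_straight([p[0],p[1],z],0.02)
    f1=F(4); print(round(z,4),f1.round(2),get_state()["tool_pos"][2].round(5))
    if f1[2]-f0[2]>1.5: break
st=get_state(); print(st["clock"],st["tool_pos"],z)
s=snapshot("wrist"); save(s,"wr5"); save(snapshot("side"),"si5"); s=snapshot("scene"); save(s,"sc5")
crop(s,"sc5c",200,150,340,250,5); crop(load("si5"),"si5c",310,180,430,280,6)
E
```

```text
[-0.01620662  0.13579078 -0.84259044] [ 0.57170703 -0.19620603  0.05823048]
0.0573 [ 0.15 -0.17 -0.45] 0.05723
0.0566 [-0.34  0.09 -0.86] 0.05657
0.0559 [-0.23 -0.41 -0.64] 0.0559
0.0552 [ 0.08 -0.01 -0.89] 0.05515
0.0545 [ 0.02  0.14 -1.03] 0.05449
0.0538 [-0.42 -0.04  0.81] 0.05412
10.15 [ 0.57178035 -0.1962697   0.05412321] 0.05380000000000001
```

View pics/sc5c.png

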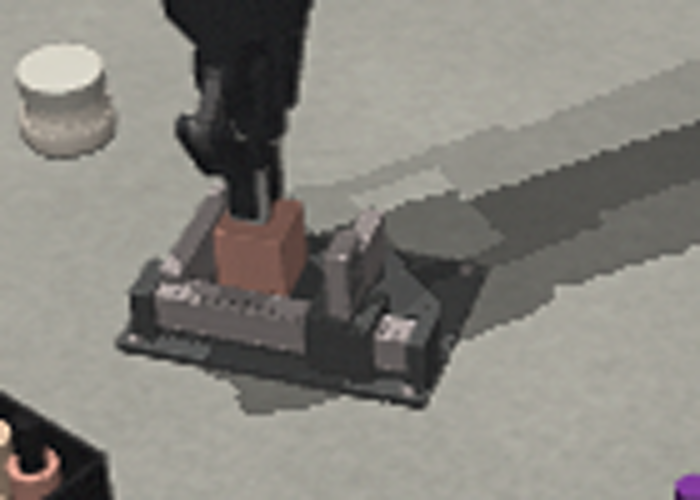

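View pics/si5c.png

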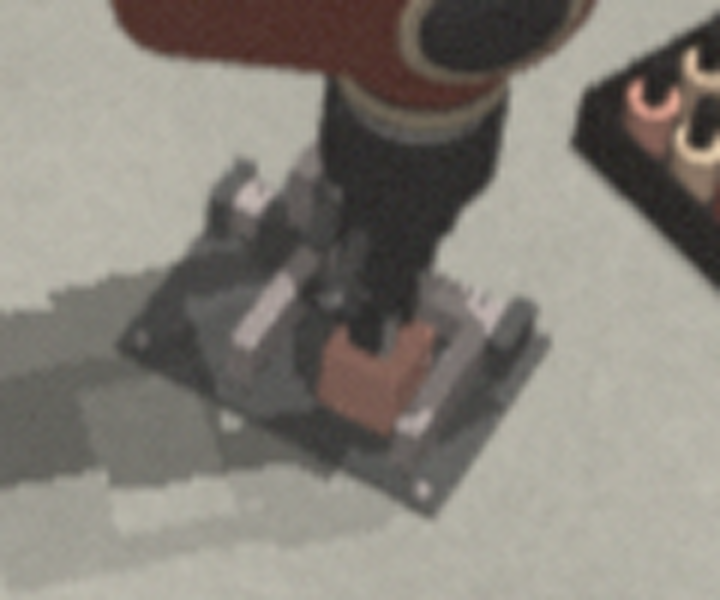

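Contact with the bed was felt at TCP z≈0.054, and both views show the bottle standing between the jaws, clear of both. Release, rise and check.

```bash
python3 - <<'E'
from bench import *
from h import *
Y=16.6; e=R.from_euler('z',Y,degrees=True).as_matrix()
o=np.array([0.565,-0.1856,0])+e@np.array([-0.0017,0,0])
st=get_state()
ungrasp()
p=o+e@np.array([0.005,-0.012,0])
move_straight([p[0],p[1],0.15],0.1)
h=o+e@np.array([0.045,0.075,0])
move_straight([h[0],h[1],0.15],0.2)
s=snapshot("wrist"); save(s,"wr6")
st=get_state(); print(st["clock"],st["tool_pos"],st["wrist_force"],st["gripper_width"])
E
```

```text
12.7667 [ 0.58492391 -0.10213264  0.1497957 ] [0.08678132 0.08407265 0.01947732] 0.08529503533032488
```

View pics/wr6.png

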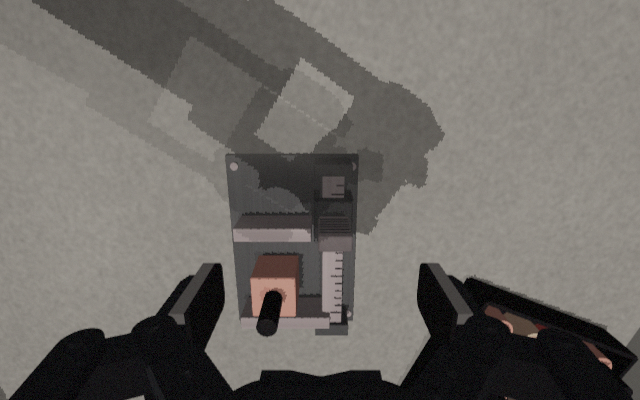

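The bottle stands upright, released and square between the jaws (top face about 252–298 by 276–315). Now I'll close the fingers, come down behind the tab and push towards the fixed jaw, quickly first and then in small steps with force readings.

```bash
python3 - <<'E'
from bench import *
from h import *
Y=16.7; e=R.from_euler('z',Y,degrees=True).as_matrix()
o=np.array([0.565,-0.1856,0])+e@np.array([-0.0017,0,0])
P=lambda y,z=0.060: (o+e@np.array([0.055,y,z])).tolist()
def F(n=6):
    a=[]
    for _ in range(n): pause(0.02); a.append(get_state()["wrist_force"])
    return np.mean(a,0)@e
close()
move_straight(P(0.082,0.15),0.15,q(Y)); move_straight(P(0.082),0.1)
pause(0.2); print("free",F(10),get_state()["tool_pos"],get_state()["clock"])
y=0.082
while y>0.060:
    y-=0.002; move_straight(P(y),0.03); f1=F(4); print(round(y,4),f1.round(2))
    if f1[1]>2: break
print(((get_state()["tool_pos"]-o)@e).round(5),get_state()["clock"])
s=snapshot("wrist"); save(s,"wr7")
E
```

```text
free [-0.16767631  0.04250834 -0.21601147] [ 0.59265866 -0.09177304  0.06033617] 15.2
0.08 [ 0.   -0.23 -0.03]
0.078 [ 0.08 -0.06  0.33]
0.076 [-0.05  0.29 -0.01]
0.074 [-0.46  0.14  0.4 ]
0.072 [ 0.36  0.07 -0.28]
0.07 [-0.35  1.3  -0.34]
0.068 [-0.25  2.56  0.54]
[0.05494 0.06822 0.05989] 17.4167
```

View pics/wr7.png

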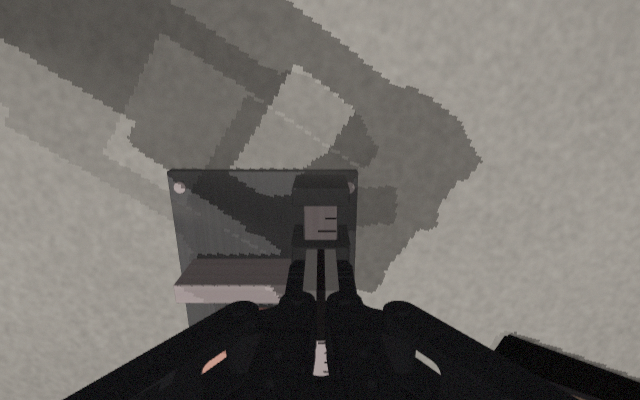

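Contact with the tab came at TCP y≈69.5 mm in the bed frame, at about 2.6 N, with the fingers centred on it. Pushing on, with finer steps near the end.

```bash
python3 - <<'E'
from bench import *
from h import *
Y=16.7; e=R.from_euler('z',Y,degrees=True).as_matrix()
o=np.array([0.565,-0.1856,0])+e@np.array([-0.0017,0,0])
P=lambda y,z=0.060: (o+e@np.array([0.055,y,z])).tolist()
def F(n=6):
    a=[]
    for _ in range(n): pause(0.02); a.append(get_state()["wrist_force"])
    return np.mean(a,0)@e
move_straight(P(0.046),0.02); print(F(6).round(2))
y=0.046
while y>0.0355:
    y-=0.0015; move_straight(P(y),0.015); f1=F(4); print(round(y,4),f1.round(2),((get_state()["tool_pos"]-o)@e)[1].round(5))
    if f1[1]>4.5: break
print(get_state()["clock"])
save(snapshot("side"),"si8"); save(snapshot("scene"),"sc8"); crop(load("sc8"),"sc8c",200,150,340,250,5); crop(load("si8"),"si8c",310,180,430,280,6)
E
```

```text
[-0.65  1.37 -0.73]
0.0445 [-0.38  2.11 -0.8 ] 0.04451
0.043 [ 0.06  2.59 -0.92] 0.04292
0.0415 [-0.86  2.51 -0.15] 0.04143
0.04 [-0.79  2.77  0.06] 0.0399
0.0385 [-1.06  2.82 -0.66] 0.03838
0.037 [-1.5   2.95 -0.34] 0.03684
0.0355 [-1.33  3.05 -0.36] 0.03537
21.0333
```

View pics/sc8c.png

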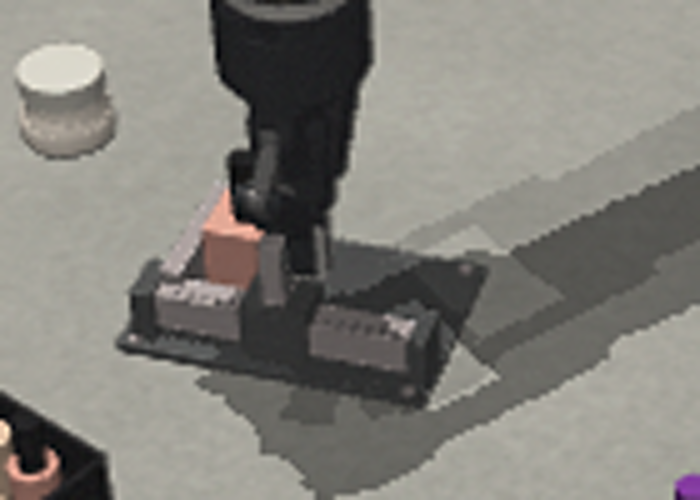

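View pics/si8c.png

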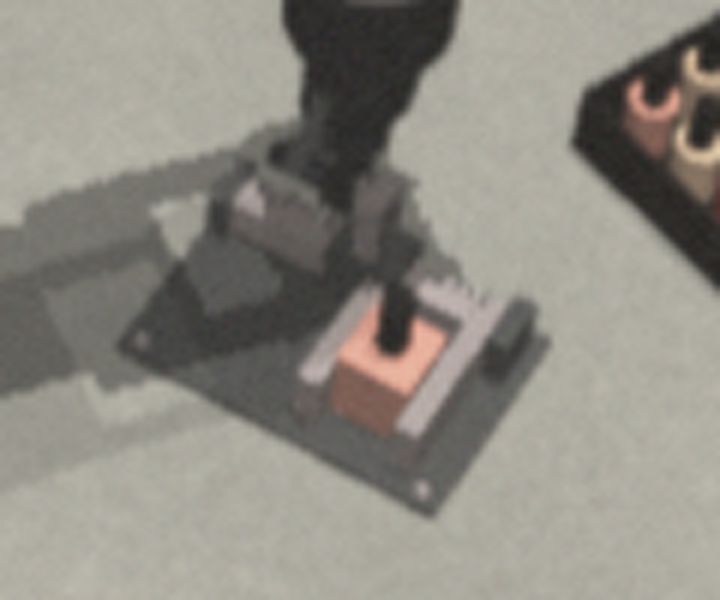

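The bottle is upright and touched by the moving jaw, with only a few millimetres left at most to the fixed jaw. Force is about 3 N, i.e. sliding friction. Now the fine steps.

```bash
python3 - <<'E'
from bench import *
from h import *
Y=16.7; e=R.from_euler('z',Y,degrees=True).as_matrix()
o=np.array([0.565,-0.1856,0])+e@np.array([-0.0017,0,0])
P=lambda y,z=0.060: (o+e@np.array([0.055,y,z])).tolist()
def F(n=6):
    a=[]
    for _ in range(n): pause(0.02); a.append(get_state()["wrist_force"])
    return np.mean(a,0)@e
y=0.0355; stp=0.0003
while y>0.0285:
    y-=stp; move_straight(P(y),0.01); f1=F(8); print(round(y,5),f1.round(2),((get_state()["tool_pos"]-o)@e)[1].round(5),get_state()["clock"].__round__(2))
    if f1[1]>4.3: break
    stp=0.00015 if f1[1]>3.6 else 0.0003
E
```

```text
0.0352 [-1.39  3.04  0.05] 0.03527 21.52
0.0349 [-1.64  3.82 -0.04] 0.03501 21.9
0.03475 [-1.58  4.71  0.77] 0.03493 22.28
```

Force rose to 4.7 N at y≈34.9, a little earlier than my picture-based width predicts (about 3 mm). I need to see whether the bottle is flat against both jaws.

```bash
python3 - <<'E'
from bench import *
from h import *
s=snapshot("side"); save(s,"si9"); save(snapshot("scene"),"sc9"); crop(load("sc9"),"sc9c",220,170,280,220,12); crop(s,"si9c",350,210,410,260,12)
E
```

```text
(no output)
```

View pics/si9c.png

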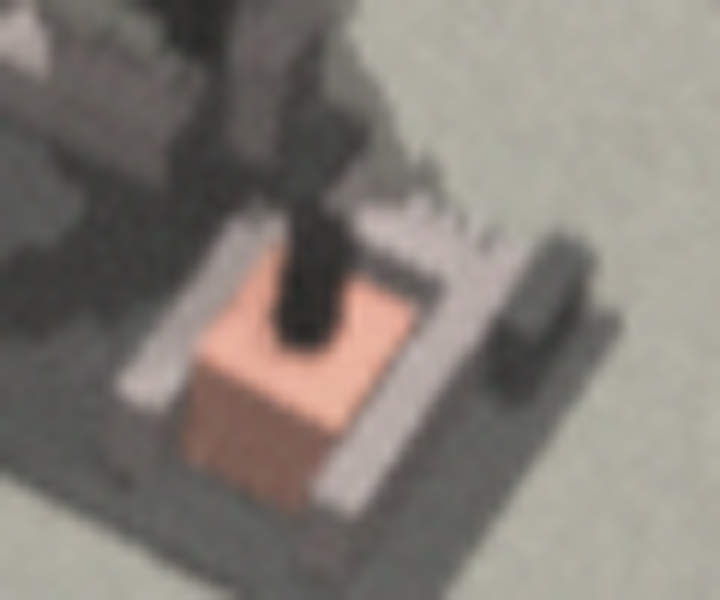

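View pics/sc9c.png

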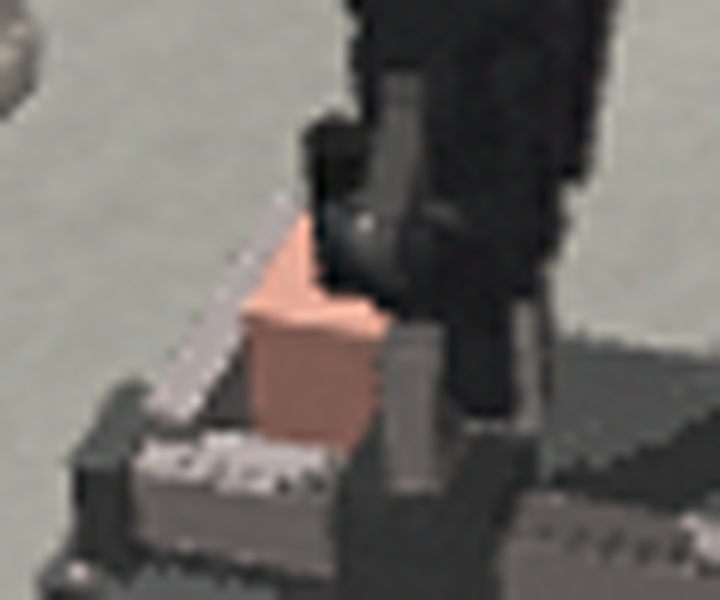

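```bash
python3 - <<'E'
from h import *
Y=16.7; e=R.from_euler('z',Y,degrees=True).as_matrix()
o=np.array([0.565,-0.1856,0])+e@np.array([-0.0017,0,0])
s=load("si9"); k=lambda p: np.array(p)/12+[350,210]-.45
B=lambda p,z: ((onplane(s,k(p),z)-o)@e*1000).round(1).tolist()
print("bottle top",B([[193,350],[335,430],[418,315],[265,245]],.048))
print("fixed inner",B([[315,488],[445,285]],.040))
print("mov inner",B([[165,408],[187,370]],.040), "mov outer",B([[117,382],[215,235]],.040))
E
```

```text
bottle top [[-11.4, -1.1, 48.0], [-13.0, -38.3, 48.0], [24.7, -38.9, 48.0], [22.8, -0.4, 48.0]]
fixed inner [[-23.9, -40.1, 40.0], [40.8, -38.1, 40.0]]
mov inner [[-23.5, -1.4, 40.0], [-11.8, -0.4, 40.0]] mov outer [[-23.3, 11.2, 40.0], [24.3, 12.9, 40.0]]
```

In the side view the bottle's faces (y≈-38.6 and -0.8 mm) match both jaws' faces to within image error. They are parallel, so it's held flat, and it's just wider than I first estimated. The press is only about 1.7 N above sliding friction. Now I'll back off and look again.

```bash
python3 - <<'E'
from bench import *
from h import *
Y=16.7; e=R.from_euler('z',Y,degrees=True).as_matrix()
o=np.array([0.565,-0.1856,0])+e@np.array([-0.0017,0,0])
P=lambda y,z=0.060,x=.055: (o+e@np.array([x,y,z])).tolist()
move_straight(P(0.037),0.01); print(get_state()["wrist_force"]@e)
move_straight(P(0.055),0.04); move_straight(P(0.055,0.16),0.12)
move_straight(P(0.045,0.16,0.01),0.2)
pause(.3)
s=snapshot("wrist"); save(s,"wr10"); crop(s,"wr10c",230,180,410,330,4.4); save(snapshot("side"),"si10"); save(snapshot("scene"),"sc10")
print(get_state()["clock"],get_state()["wrist_force"])
crop(load("si10"),"si10c",350,210,410,260,12)
E
```

```text
[-0.08306039 -0.17896702 -0.97237754]
25.175 [ 0.17883932 -0.35350837 -0.39702155]
```

View pics/wr10.png

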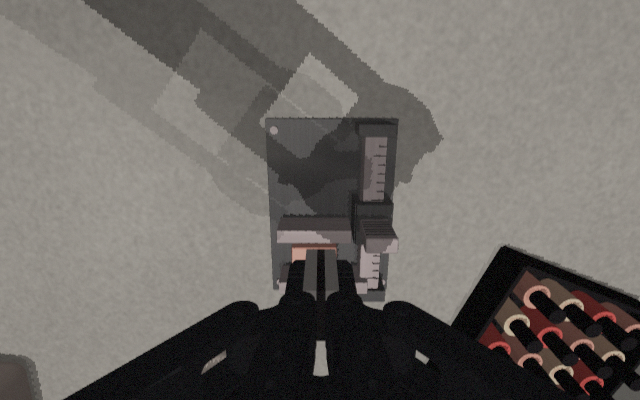

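View pics/wr10c.png

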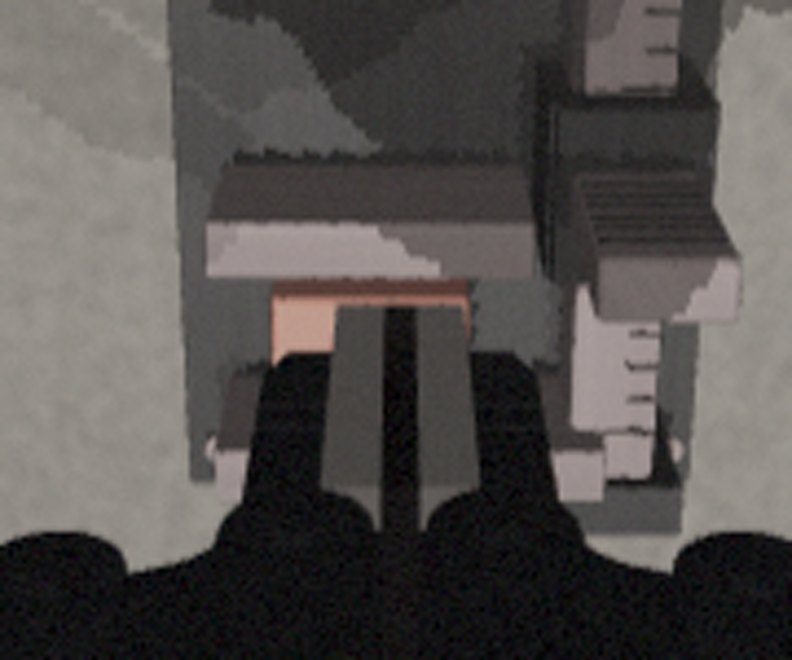

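View pics/sc10.png

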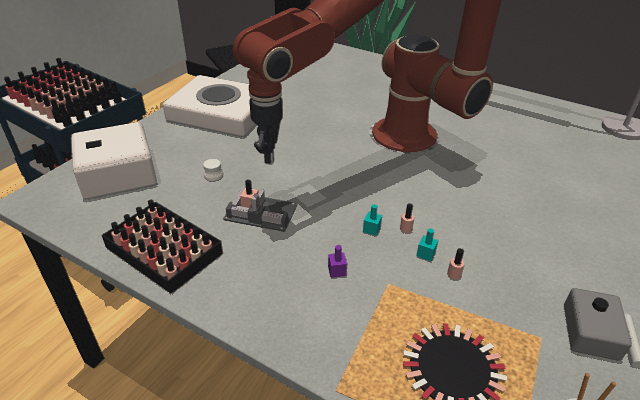

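The bystanders are unmoved and the bottle is still standing between the jaws. The wrist view is half blocked by the fingers, so I'll step aside for a clean view of both contact faces.

```bash
python3 - <<'E'
from bench import *
from h import *
Y=16.7; e=R.from_euler('z',Y,degrees=True).as_matrix()
o=np.array([0.565,-0.1856,0])+e@np.array([-0.0017,0,0])
P=lambda y,z=0.060,x=.055: (o+e@np.array([x,y,z])).tolist()
s=load("wr10"); k=lambda p: np.array(p)/4.4+[230,180]-.4
B=lambda p,z: ((onplane(s,k(p),z)-o)@e*1000).round(1).tolist()
print("jaw inner",B([[208,277],[530,277]],.040),"bottle back top",B([[272,297],[468,297]],.048),"tab",B([[600,321],[740,321]],.082))
move_straight(P(0.005,0.17,-0.02),0.2)
move_straight(P(0.035,0.17,-0.07),0.2); pause(.2)
s=snapshot("wrist"); save(s,"wr11"); crop(s,"wr11c",300,160,480,310,4.4)
print(get_state()["clock"])
E
```

```text
jaw inner [[-26.6, -0.4, 40.0], [36.0, -0.4, 40.0]] bottle back top [[-13.5, -0.8, 48.0], [23.6, -0.8, 48.0]] tab [[43.7, 11.5, 82.0], [66.8, 11.5, 82.0]]
26.275
```

View pics/wr11c.png

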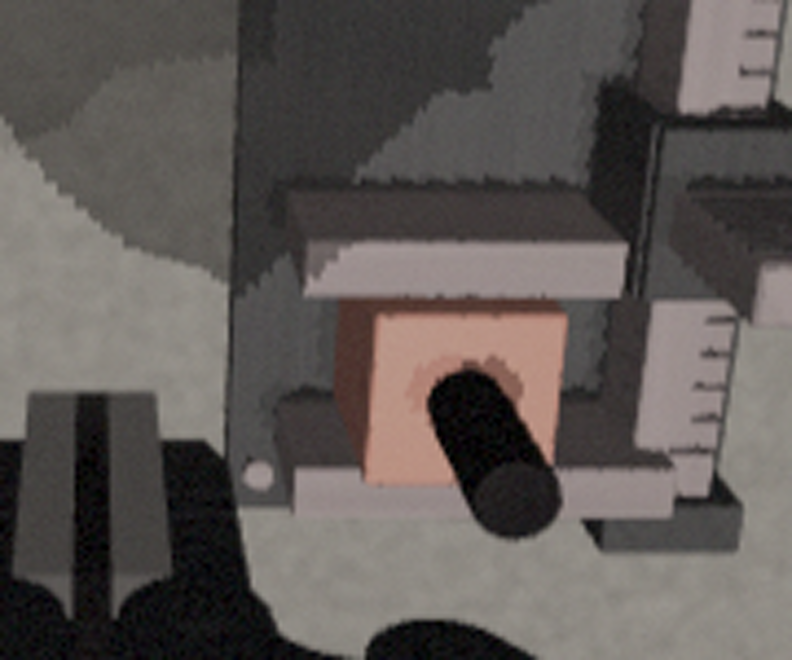

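View pics/si10c.png

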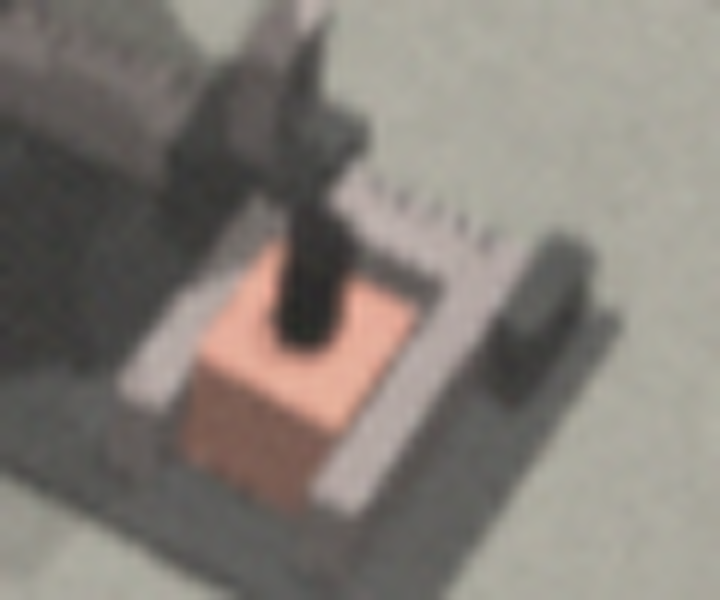

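```bash
python3 - <<'E'
from h import *
Y=16.7; e=R.from_euler('z',Y,degrees=True).as_matrix()
o=np.array([0.565,-0.1856,0])+e@np.array([-0.0017,0,0])
s=load("wr11"); k=lambda p: np.array(p)/4.4+[300,160]-.4
B=lambda p,z: ((onplane(s,k(p),z)-o)@e*1000).round(1).tolist()
print("mov inner",B([[305,297],[625,297]],.040),"fixed inner",B([[297,467],[670,466]],.040))
print("bottle top",B([[376,314],[568,314],[365,485],[556,486]],.048))
E
```

```text
mov inner [[-26.6, -0.7, 40.0], [37.0, -0.7, 40.0]] fixed inner [[-26.6, -38.7, 40.0], [50.6, -38.4, 40.0]]
bottle top [[-14.0, -1.0, 48.0], [23.3, -0.9, 48.0], [-13.9, -38.3, 48.0], [24.6, -38.5, 48.0]]
```

The jaw faces read y=-0.7 and -38.5 mm and the bottle faces -0.95 and -38.4 mm, parallel and square. The gripper is clear, so I'll hand it in.

```bash
python3 - <<'E'
from bench import *
st=get_state(); print(st["clock"],st["wrist_force"],abs(st["qvel"]).max())
hand_in()
E
```

```text
26.275 [-0.47336155 -0.43157394 -0.33454625] 0.004448517917611375
the job is handed in; nothing more can be done
```

The square rose bottle is standing upright on the caliper bed, held between both jaws and ready for you to read. I lifted it by its cap, turned it square to the jaws, set it down and let go. Then I pushed the moving jaw closed by its thumb tab and moved the arm clear. It took 26.3 s.

- **Fit:** in the last close-up the jaw faces are 37.8 mm apart and the bottle measures 37.4 mm, parallel within what the picture can show. No gap was visible. The bottle's centre is at about x = 5 mm on the bed.
- **Pressure:** the push rose from about 3 N of sliding friction to 4.7 N, so roughly 1.7 N was pressing on the bottle. By calculation that tilts the jaw about 0.004 rad, slightly above the 0.002 to 0.003 you quoted. The pictures show no tilt but can't resolve one that small.
- **Other items:** the other bottles and the jar look unmoved in the final overview picture. I checked that by eye, without measuring positions.
- **Disagreement:** the jaw met resistance about 3 mm earlier than my first picture-based width (36.5–37 mm) predicted. Working back from the push travel gives about 39–40 mm, while the later pictures say about 37.5–38 mm. Use the caliper reading, not my figures.

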